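# Lever open the tackle box and hold up its tray

### The job

Take the flat-bladed tool, slip its blade into the slot under the tackle box's lid lip and lever the lid up with it (not with the fingers), swing the lid up until it stands upright or beyond, and lay the tool down flat on the bench without dropping it. Then take the tray inside by its upright grip plate, lift it until its underside is about 10 cm above the box's rim with both discs still in it, and finish while holding it there, level and still. Leave the jar, the spool and the tape measure where they are.

Things in the scene. Friction and masses are not known exactly. Their poses are not given: they have to be found in the camera images.
- box: black box fixed to the bench, 150 (x) x 220 (y) x 70 mm high, walls and floor 4 mm. Origin: centre of underside; x points from its front (robot side) to the hinge side, z up. A front ledge spans x = -75 to -87 mm, top at z = 62 mm; with the lid shut an 8 mm high slot lies between ledge and lid lip, 15 mm deep from the lip's edge to the box wall.
- lid (a joint): angle of the box's flat grey lid (pale window): 0 shut, grows as it opens, stop at 1.9 rad. Lid 5 mm thick, 220 wide, 165 from hinge to lip; shut, its underside is at box z = 70 mm. Hinge line at box x = +75, z = 70 mm, parallel to box y. The hinge has friction: the lid stays where it is left; about 1.5 N at the lip lifts it.
- lid_lip (a point): middle of the lid's front lower edge (box x = -90, z = 70 mm when shut); moves with the lid
- blade_grip (a point): grip point of the loose flat-bladed tool lying on the bench left or right of the box: half-way up its wooden handle (9 mm above the bench), near its balance point. x points to the blade's tip, z up. Handle 100 mm long (x = -65 to 35), 16 wide, 18 high; steel blade x = 35 to 100 mm, 22 wide, 2.5 thick, level, centred at this point's height. 90 g.
- blade_tip (a point): middle of the blade's end edge, 100 mm ahead of blade_grip along the tool's x, at the same height
- tray_grip (a point): point on the upright grip plate of the loose grey tray in the box, 10 mm below the plate's top and 50 mm above the tray's underside (54 mm above the bench at first). Plate 70 mm long (x), 10 thick (y). Tray 130 (x) x 200 (y) mm, walls 24 high, floor 3, about 200 g, 6 mm free to the box all round, axes along the box's, z up; a 24 mm high partition along x under the plate halves it.
- disc_l_center (a point): centre of a loose aluminium disc (shot dispenser), diameter 42, height 14 mm, 30 g, lying in the tray's +y half
- disc_r_center (a point): centre of the same kind of disc in the tray's -y half
- jar_center (a point): centre of an amber jar with white cap, diameter 64, height 85 mm, standing on the bench on the other side of the box from the blade tool; to be left alone
- spool_center (a point): centre of a black line spool, diameter 60, height 30 mm, on the bench far right; to be left alone
- tape_center (a point): centre of a black and yellow tape measure, 70 x 70 x 36 mm, on the bench far left; to be left alone
Not all that is in view belongs to the job. What is meant by the part that bears blade_grip is not orange or purple, and is the smaller of those in its own colour.

How it is judged:
By the outcome, as a careful person would: the job done as asked, in the order asked, and still so for the second after the job is handed in, while the arm keeps its last pose, push and grip.
It also fails if it takes over 72 s, if anything falls off the work surface, if the arm or the gripper's body presses on something with over 40 N, if the wrist force passes 120 N, or if a joint passes its speed limit or range.

### The arm

A 7-joint arm with a two-finger parallel gripper is mounted at the origin on the work surface. World frame = base frame: x ahead of the robot, y to its left, z up, the work surface at z = 0. Lengths are in m, angles in degrees, forces in N, time in s.
With the tool pointing down it reaches from about 0.425 to 0.875 m from the base axis. Payload 4.7 kg.
Tool frame: the origin (TCP) lies midway between the tips of the shut fingers; the grasp point (between the pads) lies 19 mm behind it; z points along the fingers, y is the line along which they close (so a half turn about z gives the same grasp; the last joint's range is limited). The gripper opens to 87 mm and grips with 3 to 60 N. Pads are 19 mm wide; open, the fingers measure 117 mm over their backs; the gripper's body (75 mm by 190 mm) begins 51 mm behind the grasp point.
Start: joints at [-71.958, 18.392, -4.016, 83.108, 1.295, 78.541, -3.26], TCP at [0.193, 0.621, 0.223] pointing down, gripper open.
Joint ranges: [-163.93, 163.93], [-17.29, 119.83], [-79.2, 71.16], [3.27, 140.29], [-89.18, 269.18], [5.43, 117.66], [-154.24, 154.24]. Speed limits (degrees/s): [147.25, 147.25, 180, 180, 180, 180, 180].

### API

Orientations are given as [roll, pitch, yaw] about the fixed x, y, z axes, in that order (R = Rz(yaw) Ry(pitch) Rx(roll)).
In Python, from cell import env gives the robot as it stands. The module is installed in compiled form; this text tells all that it offers.
- The arm moves only by the tool send_rows, never from a script. Its argument "series" is a list of rows, each an object with "travel": the shift along the tool's x, y, z in cm, a list of three; "dr": the turn, a rotation vector about the tool's x, y, z in degrees, a list of three; "claw": the finger opening in cm, from 0 to 8.7. In form: [{"travel": [tx, ty, tz], "dr": [wx, wy, wz], "claw": claw}, ...]. A call has 1 to 12 rows; each row is the pose to reach, as a shift and turn from the pose commanded when the call began, along the tool's axes at that moment; what a row does not reach only later rows make up. A row lasts 1/12 s, in which the tool goes at most 41.7 mm and 7.16 degrees, less where a joint would pass 70% of its speed; a pose out of reach is approached as far as the arm can. A call with a gripper value outside its range is refused whole. The fingers move at their own pace and stop on an object; "grip_force" is the grip in N (left out, the last holds). Time passes only in rows, so rows that repeat a pose let the fingers close. It gives the time, the measured TCP pose, the force and the opening at its end, in the units of the state.
- env.get_obs(): the state, without advancing time (a new reading comes with each control period).
- env.read_camera(name): name is "scene" or "top" or "wrist"; returns the picture (400x640x3 uint8, blue, green, red); there is no depth.
- env.calibration(name): a dict with "fx", "fy", "cx", "cy" (pixels), "cam_to_world" (4x4, takes a point from camera to world coordinates). Camera axes: x right, y down, z forward; pixel columns grow to the right and rows downward; lengths in m; the calibration is good to about 2 mm. The wrist camera is an equidistant fisheye: a pixel r from the principal point sees the ray r / f radians off the axis. A picture is of the moment at which its call begins: read the wrist's pose just before it. calibration takes no time and is no camera call; for the wrist camera it gives the pose at the moment of the call.
- env.sign_off(): hands the job in, once; it reports no verdict.
The state is a dict: "time_s": time; "qpos": joint angles; "joint_velocities": joint speeds; "effort": joint torques, N m; "tool_pos": TCP position; "tool_rot": TCP orientation; "force": force on the tool from outside, world axes, zero at the start; "wrist_torque": the same for the moment, N m; "grip_width": finger opening in m.
Only numpy, scipy, OpenCV 4.12 (cv2) and the standard library are available. Lean on these libraries where they do the work, as an engineer would, in place of code of your own. Each camera call takes 0.05 s, during which the arm holds its last target. There are 200 camera calls.

## Working session

There is one attempt and no reset: what is moved stays moved. The work goes in short steps, Python scripts to look and compute and a tool call to move; the robot and the scene stay as the last step left them, time stands still between calls to the robot, and variables do not carry over. Pictures are saved under pics/ and viewed, on a budget of 10 in all, crops included, one or two more only if the job needs it, and the job is handed in when it is done.

Besides the shell and the picture viewer there is one more tool, called after "Request:" as a command line: name --argument value ..., lists and objects as JSON in quotes. send_rows: Moves the arm, as the interface text tells. Its arguments: {"type":"object","properties":{"series":{"type":"array"},"grip_force":{"type":"number"}},"required":["series"]}

```bash
mkdir -p pics; cat > h.py <<'E'
import numpy as np, cv2
from cell import env
from scipy.spatial.transform import Rotation as R
def snap(n,f):
    K=env.calibration(n); im=env.read_camera(n); cv2.imwrite('pics/'+f,im); return im,K
def px2w(K,u,v,z):
    T=np.array(K['cam_to_world']); d=T[:3,:3]@np.array([(u-K['cx'])/K['fx'],(v-K['cy'])/K['fy'],1]); o=T[:3,3]
    return o+d*(z-o[2])/d[2]
def w2px(K,p):
    T=np.array(K['cam_to_world']); c=T[:3,:3].T@(np.array(p)-T[:3,3]); return K['fx']*c[0]/c[2]+K['cx'],K['fy']*c[1]/c[2]+K['cy']
def goal(p,rot):
    """shift (cm, tool axes) and rotvec (deg) from current pose to target TCP p, Rotation rot"""
    o=env.get_obs(); r=R.from_euler('xyz',o['tool_rot'],degrees=True)
    return np.round(r.inv().apply(np.array(p)-o['tool_pos'])*100,2), np.round((r.inv()*rot).as_rotvec(degrees=True),2)
E
python3 - <<'E'
from h import *
for n in('scene','top'):
    im,K=snap(n,n+'1.png'); print(n,K)
print(env.get_obs())
E
```

```text
scene {'fx': 432.64611698463705, 'fy': 432.64611698463705, 'cx': 324.19615669566736, 'cy': 193.90146033643512, 'cam_to_world': array([[-0.352963  ,  0.58690788, -0.72866746,  1.33037843],
       [ 0.93546276,  0.20632462, -0.28694873,  0.21850671],
       [-0.01807043, -0.78292356, -0.62185542,  0.76371747],
       [ 0.        ,  0.        ,  0.        ,  1.        ]])}
top {'fx': 434.5650325054504, 'fy': 434.5650325054504, 'cx': 326.1103490449036, 'cy': 196.59995944296404, 'cam_to_world': array([[ 0.01449086, -0.99805562,  0.06062176,  0.43326347],
       [-0.999797  , -0.01361396,  0.01485337, -0.10613137],
       [-0.01399919, -0.0608247 , -0.99805029,  1.36640453],
       [ 0.        ,  0.        ,  0.        ,  1.        ]])}
{'time_s': 0.1, 'qpos': array([-71.9586225 ,  18.43596832,  -4.01659986,  83.16802719,
         1.29342225,  78.54018732,  -3.26046393]), 'joint_velocities': array([ 0.02466125, -0.18950072, -0.00030764, -0.16362631, -0.06193391,
        0.02342679,  0.01047351]), 'effort': array([-3.49109187e-04, -4.92575848e+01, -4.06058980e-01, -3.13396847e+01,
       -6.43136096e-02,  3.95264919e-02,  6.95698509e-05]), 'tool_pos': array([0.1924536 , 0.62033884, 0.2215569 ]), 'tool_rot': array([-1.79900965e+02,  3.53283014e-03,  1.62768458e+02]), 'force': array([-0.13090766, -0.4159859 , -0.71486237]), 'wrist_torque': array([ 0.04619265, -0.00199452,  0.01560043]), 'grip_width': 0.08703874003032741}
```

View pics/top1.png

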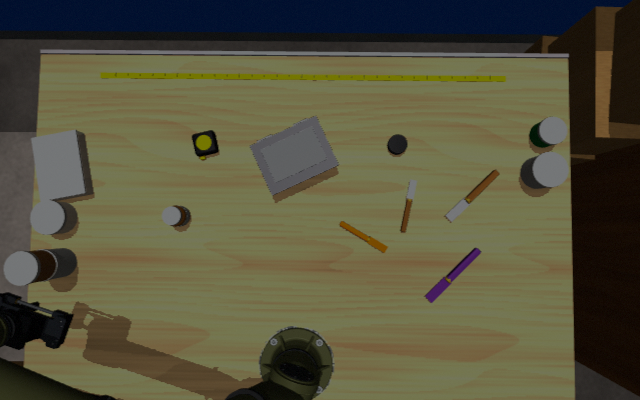

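View pics/scene1.png

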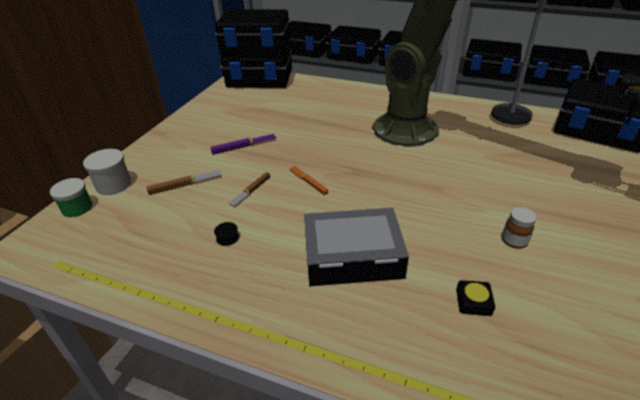

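The top view shows the grey-lidded box at about (295,157), with its front facing the robot. The small wooden-handled tool runs from (404,231) to its blade tip at (412,182), and the larger one at (472,195) is a decoy. I'll crop in for accurate corners.

```bash
python3 - <<'E'
import cv2
im=cv2.imread('pics/top1.png')[105:245,240:430]
im=cv2.convertScaleAbs(im,alpha=1.6,beta=10)
cv2.imwrite('pics/crop1.png',cv2.resize(im,None,fx=4,fy=4,interpolation=cv2.INTER_CUBIC))
E
```

```text
(no output)
```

View pics/crop1.png

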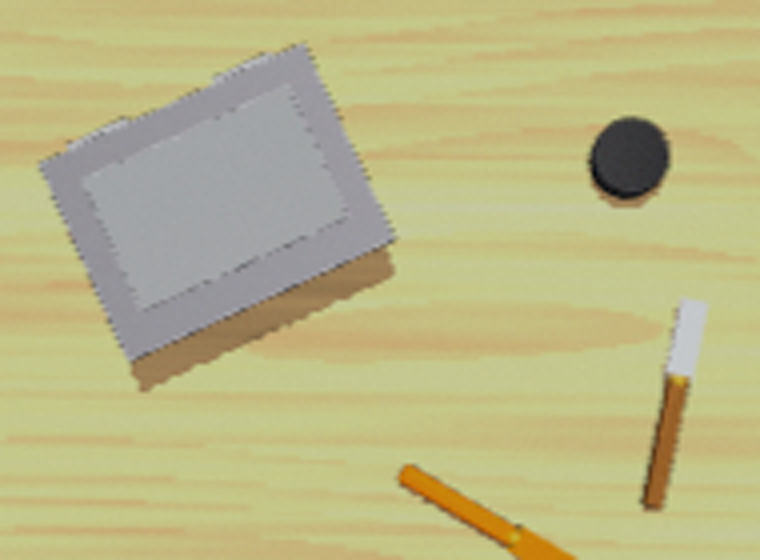

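```bash
cat >> h.py <<'E'
import json,os
if os.path.exists('m.json'): M=json.load(open('m.json'))
E
python3 - <<'E'
from h import *
K=env.calibration('top'); c=lambda u,v,z:px2w(K,(u+.5)/4-.5+240,(v+.5)/4-.5+105,z)
hl,hr,lr,ll=[c(*p,.075)for p in((40,164),(305,44),(395,238),(132,360))]
print(np.linalg.norm(hl-hr),np.linalg.norm(ll-lr),np.linalg.norm(hl-ll),np.linalg.norm(hr-lr))
d=(hl-hr+ll-lr);e=(hl-ll+hr-lr)
yd=np.degrees(np.arctan2(-d[0],d[1]));ye=np.degrees(np.arctan2(e[1],e[0]));print(yd,ye)
yaw=(yd*.57+ye*.43);ctr=(hl+hr+ll+lr)/4
ux=np.array([np.cos(np.radians(yaw)),np.sin(np.radians(yaw)),0])
box=ctr+ux*.0075;print('box',box,yaw)
t=c(694,301,.01);h=c(652,508,.018);h=c(652,508,.012)
a=t-h;ty=np.degrees(np.arctan2(a[1],a[0]));print('tool',t,h,np.linalg.norm(a[:2]),ty)
g=t-.1*a/np.linalg.norm(a);print('grip',g)
json.dump(dict(box=list(box[:2]),yaw=yaw,grip=list(g[:2]),tyaw=ty),open('m.json','w'))
# tool x axis along ty, z down
rot=R.from_euler('xyz',[180,0,ty],degrees=True);print(goal([g[0],g[1],.15],rot))
print([px2w(K,u,v,.04)for u,v in((176,216),(398,145),(205,144),(362,236))])
E
```

```text
0.2188151531579546 0.21642159824090385 0.16360672912082963 0.16193253244336486
25.53610313901488 25.892605048858613
box [0.64242267 0.01407701 0.075     ] 25.689398960247686
tool [ 0.57173477 -0.35718999  0.01      ] [ 0.41000161 -0.32473976  0.012     ] 0.16495644877869098 -11.345216650630974
grip [ 0.473696   -0.33751944  0.01121235]
(array([-55.24, -83.14,   7.3 ]), array([-0.0000e+00,  1.5000e-01,  1.7411e+02]))
[array([0.44799426, 0.3727958 , 0.04      ]), array([ 0.67570448, -0.30503053,  0.04      ]), array([0.67170284, 0.29058284, 0.04      ]), array([ 0.39541329, -0.19715947,  0.04      ])]
```

```bash
python3 - <<'E'
from h import *
f=lambda y:R.from_euler('xyz',[180,0,y],degrees=True)
print(goal([.55,.15,.22],f(78)))
E
```

```text
(array([-48.08, -34.33,   0.22]), array([-8.000e-02,  8.000e-02,  8.477e+01]))
```

Request:
send_rows --series '[{"travel":[-48.1,-34.3,0],"dr":[0,0,85],"claw":8.7},{"travel":[-48.1,-34.3,0],"dr":[0,0,85],"claw":8.7},{"travel":[-48.1,-34.3,0],"dr":[0,0,85],"claw":8.7},{"travel":[-48.1,-34.3,0],"dr":[0,0,85],"claw":8.7},{"travel":[-48.1,-34.3,0],"dr":[0,0,85],"claw":8.7},{"travel":[-48.1,-34.3,0],"dr":[0,0,85],"claw":8.7},{"travel":[-48.1,-34.3,0],"dr":[0,0,85],"claw":8.7},{"travel":[-48.1,-34.3,0],"dr":[0,0,85],"claw":8.7},{"travel":[-48.1,-34.3,0],"dr":[0,0,85],"claw":8.7},{"travel":[-48.1,-34.3,0],"dr":[0,0,85],"claw":8.7},{"travel":[-48.1,-34.3,0],"dr":[0,0,85],"claw":8.7},{"travel":[-48.1,-34.3,0],"dr":[0,0,85],"claw":8.7}]'

```text
time_s: 1.1
tool_pos: [0.496, 0.221, 0.2224]
tool_rot: [-180.0, -0.0, 77.4]
force: [0.1, 1.2, 0.6]
grip_width: 0.0873
```

```bash
python3 - <<'E'
from h import *
f=lambda y:R.from_euler('xyz',[180,0,y],degrees=True)
o=env.get_obs();print(o['time_s'],o['tool_pos'],o['tool_rot'],o['qpos'])
print(goal([*M['grip'],.16],f(M['tyaw'])))
E
```

```text
1.1 [0.49602989 0.22100066 0.22243929] [-1.79986920e+02 -9.40770819e-03  7.74277357e+01] [-46.92118444   5.20012375  21.50726428  99.22194564  -1.97888705
  75.95077727 -37.58594791]
(array([-55.  ,   9.98,   6.23]), array([-2.000e-02,  0.000e+00,  8.877e+01]))
```

Request:
send_rows --series '[{"travel":[-55,10,6.2],"dr":[0,0,89],"claw":8.7},{"travel":[-55,10,6.2],"dr":[0,0,89],"claw":8.7},{"travel":[-55,10,6.2],"dr":[0,0,89],"claw":8.7},{"travel":[-55,10,6.2],"dr":[0,0,89],"claw":8.7},{"travel":[-55,10,6.2],"dr":[0,0,89],"claw":8.7},{"travel":[-55,10,6.2],"dr":[0,0,89],"claw":8.7},{"travel":[-55,10,6.2],"dr":[0,0,89],"claw":8.7},{"travel":[-55,10,6.2],"dr":[0,0,89],"claw":8.7},{"travel":[-55,10,6.2],"dr":[0,0,89],"claw":8.7},{"travel":[-55,10,6.2],"dr":[0,0,89],"claw":8.7},{"travel":[-55,10,6.2],"dr":[0,0,89],"claw":8.7},{"travel":[-55,10,6.2],"dr":[0,0,89],"claw":8.7}]'

```text
time_s: 2.1
tool_pos: [0.4782, -0.2754, 0.1673]
tool_rot: [-180.0, -0.0, -8.5]
force: [1.2, -0.3, 0.7]
grip_width: 0.0867
```

Request:
send_rows --series '[{"travel":[0,0,0],"dr":[0,0,0],"claw":8.7},{"travel":[0,0,0],"dr":[0,0,0],"claw":8.7}]'

```text
time_s: 2.27
tool_pos: [0.477, -0.2766, 0.1668]
tool_rot: [179.9, 0.1, -8.5]
force: [0.8, 1.4, -0.1]
grip_width: 0.0872
```

```bash
cat >> h.py <<'E'
f=lambda y,p=0:R.from_euler('z',y,degrees=True)*R.from_euler('y',-p,degrees=True)*R.from_euler('x',180,degrees=True) # p: tip-up pitch
def fpx2w(K,u,v,z):
    T=np.array(K['cam_to_world']); x=np.array([u-K['cx'],v-K['cy']]); r=np.hypot(*x); th=r/K['fx']
    d=T[:3,:3]@np.array([*(x/r*np.sin(th)),np.cos(th)]); o=T[:3,3]; return o+d*(z-o[2])/d[2]
E
python3 - <<'E'
from h import *
im,K=snap('wrist','w1.png')
o=env.get_obs();print(o['time_s'],o['tool_pos'],o['tool_rot'],o['qpos'])
print(goal([*M['grip'],.16],f(M['tyaw'])))
E
```

```text
2.3167 [ 0.47798742 -0.27418686  0.16678439] [-1.79999893e+02  8.87146026e-02 -8.25609390e+00] [-17.17093696  10.86775238  49.6012013  103.06199601  -8.74343783
  70.14239929 -63.33600984]
(array([0.49, 6.33, 0.68]), array([0.  , 0.09, 3.09]))
```

View pics/w1.png

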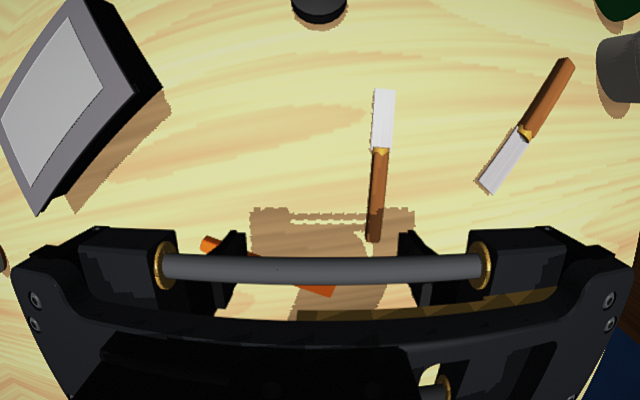

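```bash
python3 - <<'E'
from h import *
K=env.calibration('wrist')
t=fpx2w(K,385,90,.0095);h=fpx2w(K,373.5,241,.009);j=fpx2w(K,380,149,.01)
a=t-h;print(t,h,j,np.linalg.norm(a),np.degrees(np.arctan2(a[1],a[0])))
g=t-.1*a/np.linalg.norm(a);print(g,np.linalg.norm(t-j));print([fpx2w(K,37,214,.07)])
ty=np.degrees(np.arctan2(a[1],a[0]))
g2=(g[:2]+M['grip'])/2;ty2=(ty+M['tyaw'])/2;print(g2,ty2)
M.update(grip=list(g2),tyaw=ty2);json.dump(M,open('m.json','w'))
# grip 15 mm ahead of blade_grip
u=np.array([np.cos(np.radians(ty2)),np.sin(np.radians(ty2))])
print(goal([*(g2+.015*u),.004],f(ty2)))
E
```

```text
[ 0.57351862 -0.35314167  0.0095    ] [ 0.41186143 -0.32269574  0.009     ] [ 0.51287331 -0.33988855  0.01      ] 0.1645000021183555 -10.665939858185826
[ 0.47524678 -0.33463351  0.00919605] 0.06207856956167885
[array([0.51679622, 0.08047477, 0.07      ])]
[ 0.47447139 -0.33607647] -11.0055782544084
(array([ 2.06,  6.25, 16.28]), array([0.  , 0.09, 2.75]))
```

Request:
send_rows --series '[{"travel":[2,6.2,8],"dr":[0,0,2.8],"claw":6},{"travel":[2,6.2,8],"dr":[0,0,2.8],"claw":6},{"travel":[2,6.2,10],"dr":[0,0,2.8],"claw":6},{"travel":[2,6.2,12],"dr":[0,0,2.8],"claw":6},{"travel":[2,6.2,14],"dr":[0,0,2.8],"claw":6},{"travel":[2,6.2,15.5],"dr":[0,0,2.8],"claw":6},{"travel":[2,6.2,16.2],"dr":[0,0,2.8],"claw":6},{"travel":[2,6.2,16.2],"dr":[0,0,2.8],"claw":6},{"travel":[2,6.2,16.2],"dr":[0,0,2.8],"claw":6}]'

```text
time_s: 3.07
tool_pos: [0.4905, -0.3372, 0.006]
tool_rot: [-180.0, -0.1, -10.9]
force: [0.9, 0.0, -0.3]
grip_width: 0.0599
```

Request:
send_rows --series '[{"travel":[0,0,0],"dr":[0,0,0],"claw":1.2},{"travel":[0,0,0],"dr":[0,0,0],"claw":1.2},{"travel":[0,0,0],"dr":[0,0,0],"claw":1.2},{"travel":[0,0,0],"dr":[0,0,0],"claw":1.2},{"travel":[0,0,0],"dr":[0,0,0],"claw":1.2},{"travel":[0,0,0],"dr":[0,0,0],"claw":1.2},{"travel":[0,0,0],"dr":[0,0,0],"claw":1.2},{"travel":[0,0,0],"dr":[0,0,0],"claw":1.2},{"travel":[0,0,0],"dr":[0,0,0],"claw":1.2},{"travel":[0,0,0],"dr":[0,0,0],"claw":1.2}]' --grip_force 55

```text
time_s: 3.9
tool_pos: [0.4897, -0.3381, 0.0055]
tool_rot: [180.0, -0.0, -11.0]
force: [-0.4, -0.3, 0.3]
grip_width: 0.0154
```

```bash
python3 - <<'E'
from h import *
o=env.get_obs();print(o['time_s'],o['tool_pos'],o['tool_rot'],o['grip_width'],o['force'])
E
```

```text
3.9 [ 0.48966597 -0.33812617  0.00545108] [ 1.79988393e+02 -6.93745304e-03 -1.09844893e+01] 0.015449970499327352 [-0.37839812 -0.27054262  0.2606793 ]
```

```bash
cat >> h.py <<'E'
L=.085; C=.0035
def b2w(x,y,z):
    c,s=np.cos(np.radians(M['yaw'])),np.sin(np.radians(M['yaw'])); return np.array([M['box'][0]+c*x-s*y,M['box'][1]+s*x+c*y,z])
def w2b(p):
    c,s=np.cos(np.radians(M['yaw'])),np.sin(np.radians(M['yaw'])); d=np.array(p)[:2]-M['box']; return np.array([c*d[0]+s*d[1],-s*d[0]+c*d[1],p[2]])
def tcp_for_tip(x,y,z,p=0):
    """TCP world for blade tip at box x,y,z, tip-up pitch p"""
    rot=f(M['yaw'],p); return b2w(x,y,z)-rot.apply([L,0,-C]),rot
E
python3 - <<'E'
from h import *
print(goal(*tcp_for_tip(-.12,0,.066)))
E
```

```text
(array([ -8.16, -25.24,  -5.71]), array([ 1.000e-02, -0.000e+00, -3.667e+01]))
```

Request:
send_rows --series '[{"travel":[0,0,-3],"dr":[0,0,0],"claw":1.2},{"travel":[0,0,-6],"dr":[0,0,0],"claw":1.2},{"travel":[0,0,-9],"dr":[0,0,0],"claw":1.2},{"travel":[0,0,-12],"dr":[0,0,0],"claw":1.2},{"travel":[0,0,-14],"dr":[0,0,0],"claw":1.2}]'

```text
time_s: 4.32
tool_pos: [0.4902, -0.3386, 0.1481]
tool_rot: [180.0, -0.1, -11.0]
force: [0.7, 0.5, -0.2]
grip_width: 0.0153
```

Request:
send_rows --series '[{"travel":[-4,-10,0],"dr":[0,0,-12],"claw":1.2},{"travel":[-8.2,-25.2,0],"dr":[0,0,-36.7],"claw":1.2},{"travel":[-8.2,-25.2,0],"dr":[0,0,-36.7],"claw":1.2},{"travel":[-8.2,-25.2,0],"dr":[0,0,-36.7],"claw":1.2},{"travel":[-8.2,-25.2,0],"dr":[0,0,-36.7],"claw":1.2},{"travel":[-8.2,-25.2,0],"dr":[0,0,-36.7],"claw":1.2},{"travel":[-8.2,-25.2,0],"dr":[0,0,-36.7],"claw":1.2},{"travel":[-8.2,-25.2,2],"dr":[0,0,-36.7],"claw":1.2},{"travel":[-8.2,-25.2,5],"dr":[0,0,-36.7],"claw":1.2},{"travel":[-8.2,-25.2,8.3],"dr":[0,0,-36.7],"claw":1.2},{"travel":[-8.2,-25.2,8.3],"dr":[0,0,-36.7],"claw":1.2},{"travel":[-8.2,-25.2,8.3],"dr":[0,0,-36.7],"claw":1.2}]'

```text
time_s: 5.32
tool_pos: [0.4554, -0.0752, 0.0615]
tool_rot: [-179.9, 0.2, 25.7]
force: [1.7, -0.7, 0.6]
grip_width: 0.0155
```

```bash
python3 - <<'E'
from h import *
im,K=snap('wrist','w2.png'); 
print(env.get_obs()['tool_pos'],env.get_obs()['tool_rot'],goal(*tcp_for_tip(-.12,0,.066)))
def fw(p):
    T=np.array(K['cam_to_world']); c=T[:3,:3].T@(np.array(p)-T[:3,3]); th=np.arccos(c[2]/np.linalg.norm(c)); n=np.hypot(*c[:2]); return np.round([K['cx']+K['fx']*th*c[0]/n,K['cy']+K['fx']*th*c[1]/n],1)
print('tip',fw(b2w(-.12,0,.066)),'lip',[fw(b2w(-.09,y,.07)) for y in(.11,0,-.11)],'ledge',[fw(b2w(-.087,y,.062)) for y in(.11,0,-.11)], fw(b2w(-.087,0,0)))
E
```

```text
[ 0.45715887 -0.07529429  0.06301352] [1.79993469e+02 3.85863105e-02 2.56822865e+01] (array([ 0.07, -0.02,  0.05]), array([ 0.01,  0.04, -0.01]))
tip [323.2  90.2] lip [array([127.4,  53.1]), array([323.3,  31.3]), array([518.3,  53.7])] ledge [array([135. ,  50.5]), array([323.2,  30.2]), array([510.7,  51. ])] [322.9  54.7]
```

View pics/w2.png

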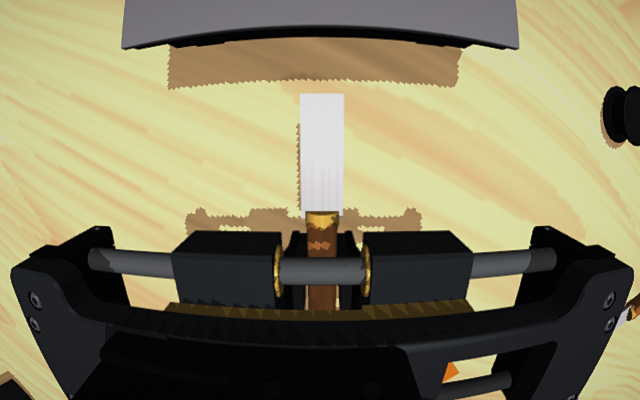

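Request:
send_rows --series '[{"travel":[1.5,0,0],"dr":[0,0,0],"claw":1.2},{"travel":[2.8,0,0],"dr":[0,0,0],"claw":1.2},{"travel":[3.5,0,0],"dr":[0,0,0],"claw":1.2},{"travel":[4,0,0],"dr":[0,0,0],"claw":1.2},{"travel":[4.4,0,0],"dr":[0,0,0],"claw":1.2},{"travel":[4.4,0,0],"dr":[0,0,0],"claw":1.2}]'

```text
time_s: 5.87
tool_pos: [0.4977, -0.0556, 0.0632]
tool_rot: [180.0, -0.1, 25.7]
force: [0.8, 0.4, -0.3]
grip_width: 0.0154
```

```bash
python3 - <<'E'
from h import *
im,K=snap('wrist','w3.png'); im2,_=snap('scene','s3.png'); o=env.get_obs();print(o['tool_pos'],w2b(o['tool_pos']),o['force'],o['wrist_torque'])
a=cv2.resize(im[0:230,100:540],None,fx=1.5,fy=1.5);b=cv2.resize(im2[130:300,250:450],None,fx=2,fy=2)
b=cv2.resize(b,(int(b.shape[1]*a.shape[0]/b.shape[0]*.6),int(a.shape[0]*.6)))
c=np.zeros((a.shape[0]+b.shape[0],max(a.shape[1],b.shape[1]),3),np.uint8);c[:a.shape[0],:a.shape[1]]=a;c[a.shape[0]:,:b.shape[1]]=b;cv2.imwrite('pics/c3.png',c);print(c.shape)
E
```

```text
[ 0.49659686 -0.05608785  0.06267682] [-1.61827914e-01 -1.52016714e-05  6.26768188e-02] [-0.82884951 -0.64810883 -0.89883489] [-0.05549506  0.18446404 -0.00959837]
(552, 660, 3)
```

View pics/c3.png

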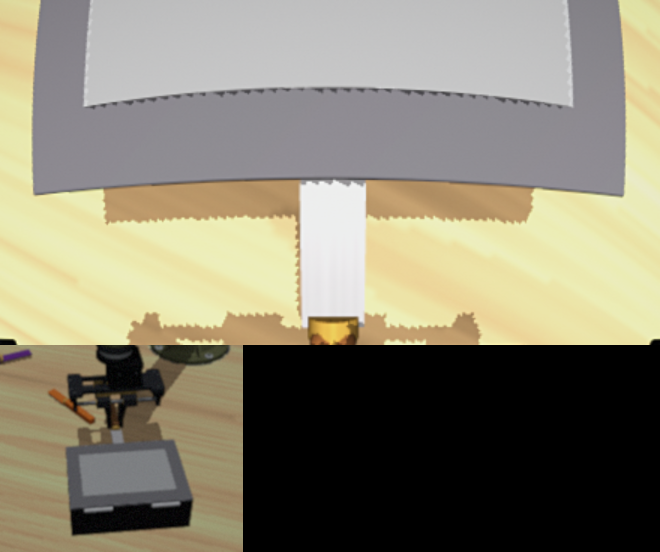

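```bash
cat > traj.py <<'E'
from h import *
import h; h.L=.083
def pose(th,p,r):
    t=np.radians(th); u=np.array([-np.cos(t),np.sin(t)]); n=np.array([-np.sin(t),-np.cos(t)])
    q=np.array([.077,.07])+r*u+n*.0013
    return tcp_for_tip(q[0],0,q[1],p)
def rows(th0,ths,first=None):
    P=lambda th:pose(th,*PR(th))
    a,ra=first or P(th0)
    for th in ths:
        b,rb=P(th); print(th,np.round(ra.inv().apply(b-a)*100,1),np.round((ra.inv()*rb).as_rotvec(degrees=True),1))
PR=lambda th:(np.interp(th,[0,100],[0,48]),np.interp(th,[0,30,100],[.156,.150,.115]))
E
python3 - <<'E'
from traj import *
o=env.get_obs(); cur=(o['tool_pos'],R.from_euler('xyz',o['tool_rot'],degrees=True))
rows(0,[0,2,4,7,10,13,16,20,24,28,32],first=cur)
print();rows(32,[36,40,44,48,52,56,60,64,68])
print();rows(68,[72,76,80,84,88,92,96,100,103])
E
```

```text
0 [-0.  -0.  -0.3] [-0. -0.  0.]
2 [ 0.  -0.  -0.7] [-0.  1.  0.]
4 [ 0.1 -0.  -1.1] [-0.   1.9  0. ]
7 [ 0.3 -0.  -1.7] [-0.   3.4  0. ]
10 [ 0.5 -0.  -2.2] [-0.   4.8  0. ]
13 [ 0.7 -0.  -2.8] [-0.   6.2  0. ]
16 [ 1.  -0.  -3.4] [-0.   7.7  0. ]
20 [ 1.4 -0.  -4.1] [-0.   9.6  0. ]
24 [ 2.  -0.  -4.8] [-0.  11.5  0. ]
28 [ 2.6 -0.  -5.4] [-0.  13.4  0. ]
32 [ 3.3 -0.  -6. ] [-0.  15.4  0. ]

36 [ 0.9 -0.  -0.3] [-0.   1.9  0. ]
40 [ 1.9 -0.  -0.4] [0.  3.8 0. ]
44 [ 2.9  0.  -0.5] [-0.   5.8  0. ]
48 [ 3.9  0.  -0.6] [0.  7.7 0. ]
52 [ 4.9 -0.  -0.5] [0.  9.6 0. ]
56 [ 5.9  0.  -0.4] [ 0.  11.5  0. ]
60 [ 7.   0.  -0.2] [-0.  13.4  0. ]
64 [8. 0. 0.] [ 0.  15.4  0. ]
68 [9.  0.  0.3] [ 0.  17.3  0. ]

72 [0.9 0.  0.7] [-0.   1.9  0. ]
76 [ 1.7 -0.   1.4] [-0.   3.8  0. ]
80 [2.5 0.  2.1] [-0.   5.8  0. ]
84 [ 3.2 -0.   3. ] [-0.   7.7  0. ]
88 [3.9 0.  3.8] [0.  9.6 0. ]
92 [4.6 0.  4.7] [ 0.  11.5  0. ]
96 [5.2 0.  5.6] [-0.  13.4  0. ]
100 [ 5.8 -0.   6.5] [ 0.  15.4  0. ]
103 [6.2 0.  7. ] [ 0.  15.4  0. ]
```

Request:
send_rows --series '[{"travel":[0,0,-0.3],"dr":[0,0,0],"claw":1.2},{"travel":[0,0,-0.7],"dr":[0,1,0],"claw":1.2},{"travel":[0.1,0,-1.1],"dr":[0,1.9,0],"claw":1.2},{"travel":[0.3,0,-1.7],"dr":[0,3.4,0],"claw":1.2},{"travel":[0.5,0,-2.2],"dr":[0,4.8,0],"claw":1.2},{"travel":[0.7,0,-2.8],"dr":[0,6.2,0],"claw":1.2},{"travel":[1,0,-3.4],"dr":[0,7.7,0],"claw":1.2},{"travel":[1.4,0,-4.1],"dr":[0,9.6,0],"claw":1.2},{"travel":[2,0,-4.8],"dr":[0,11.5,0],"claw":1.2},{"travel":[2.6,0,-5.4],"dr":[0,13.4,0],"claw":1.2},{"travel":[3.3,0,-6],"dr":[0,15.4,0],"claw":1.2},{"travel":[3.3,0,-6],"dr":[0,15.4,0],"claw":1.2}]' --grip_force 60

```text
time_s: 6.97
tool_pos: [0.5278, -0.0414, 0.124]
tool_rot: [180.0, -15.7, 25.7]
force: [-0.3, -0.5, 0.6]
grip_width: 0.0154
```

```bash
python3 - <<'E'
from traj import *
im,K=snap('wrist','w4.png'); im2,_=snap('scene','s4.png'); o=env.get_obs();print(o['tool_pos'],o['tool_rot'],o['force'],o['wrist_torque'],goal(*pose(32,*PR(32))))
b=cv2.resize(im2[100:300,220:460],None,fx=1.8,fy=1.8)
c=np.vstack([cv2.resize(im[:230],(640,230)),np.pad(b,((0,0),(0,640-b.shape[1]),(0,0)))]);cv2.imwrite('pics/c4.png',c);print(c.shape)
E
```

```text
[ 0.52722151 -0.0412997   0.1231448 ] [179.98240994 -15.51795485  25.72498411] [ 0.04404325 -0.57890861 -1.14627923] [-0.17427188  0.4901784  -0.00393775] (array([-0.15,  0.  ,  0.03]), array([ 0.01, -0.16,  0.03]))
(590, 640, 3)
```

View pics/c4.png

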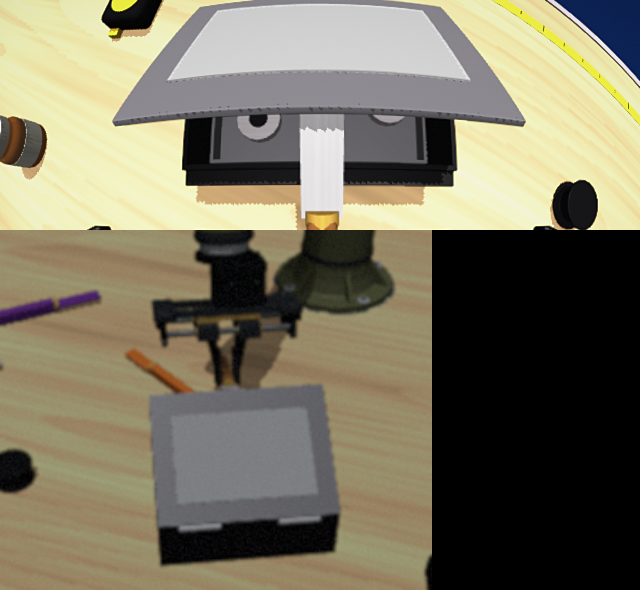

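The lid is lifting on the blade, and the lip is at row 122 in the wrist view. I'll continue.

Request:
send_rows --series '[{"travel":[0.9,0,-0.3],"dr":[0,1.9,0],"claw":1.2},{"travel":[1.9,0,-0.4],"dr":[0,3.8,0],"claw":1.2},{"travel":[2.9,0,-0.5],"dr":[0,5.8,0],"claw":1.2},{"travel":[3.9,0,-0.6],"dr":[0,7.7,0],"claw":1.2},{"travel":[4.9,0,-0.5],"dr":[0,9.6,0],"claw":1.2},{"travel":[5.9,0,-0.4],"dr":[0,11.5,0],"claw":1.2},{"travel":[7,0,-0.2],"dr":[0,13.4,0],"claw":1.2},{"travel":[8,0,0],"dr":[0,15.4,0],"claw":1.2},{"travel":[9,0,0.3],"dr":[0,17.3,0],"claw":1.2},{"travel":[9,0,0.3],"dr":[0,17.3,0],"claw":1.2}]'

```text
time_s: 7.9
tool_pos: [0.6057, -0.0032, 0.1428]
tool_rot: [180.0, -32.7, 25.7]
force: [-0.1, -0.2, -1.8]
grip_width: 0.015
```

```bash
python3 - <<'E'
from traj import *
o=env.get_obs();print(o['tool_pos'],o['tool_rot'],o['force'],o['wrist_torque'],goal(*pose(68,*PR(68))))
cur=(o['tool_pos'],R.from_euler('xyz',o['tool_rot'],degrees=True))
rows(0,[72,76,80,84,88,92,96,100,103,106],first=cur)
E
```

```text
[ 0.60567115 -0.00319452  0.14277213] [179.99477208 -32.72887615  25.70640915] [-0.09701849 -0.20192974 -1.84175036] [-0.38714816  0.8759664  -0.04529607] (array([-0.03,  0.04, -0.08]), array([-0.  , -0.09,  0.01]))
72 [0.8 0.  0.6] [-0.   1.8  0. ]
76 [1.7 0.  1.3] [-0.   3.8  0. ]
80 [2.4 0.  2.1] [-0.   5.7  0. ]
84 [3.2 0.  2.9] [-0.   7.6  0. ]
88 [3.9 0.  3.7] [-0.   9.5  0. ]
92 [4.6 0.  4.6] [-0.  11.4  0. ]
96 [5.2 0.  5.5] [-0.  13.4  0. ]
100 [5.8 0.  6.5] [-0.  15.3  0. ]
103 [6.2 0.  6.9] [-0.  15.3  0. ]
106 [6.6 0.  7.3] [-0.  15.3  0. ]
```

Request:
send_rows --series '[{"travel":[0.8,0,0.6],"dr":[0,1.8,0],"claw":1.2},{"travel":[1.7,0,1.3],"dr":[0,3.8,0],"claw":1.2},{"travel":[2.4,0,2.1],"dr":[0,5.7,0],"claw":1.2},{"travel":[3.2,0,2.9],"dr":[0,7.6,0],"claw":1.2},{"travel":[3.9,0,3.7],"dr":[0,9.5,0],"claw":1.2},{"travel":[4.6,0,4.6],"dr":[0,11.4,0],"claw":1.2},{"travel":[5.2,0,5.5],"dr":[0,13.4,0],"claw":1.2},{"travel":[5.8,0,6.5],"dr":[0,15.3,0],"claw":1.2},{"travel":[6.2,0,6.9],"dr":[0,15.3,0],"claw":1.2},{"travel":[6.2,0,6.9],"dr":[0,15.3,0],"claw":1.2}]'

```text
time_s: 8.73
tool_pos: [0.6877, 0.0351, 0.1199]
tool_rot: [180.0, -48.1, 25.7]
force: [-0.4, -0.1, 3.1]
grip_width: 0.0155
```

```bash
python3 - <<'E'
from traj import *
im,K=snap('wrist','w5.png'); im2,_=snap('scene','s5.png'); o=env.get_obs();print(o['tool_pos'],w2b(o['tool_pos']),o['tool_rot'],o['force'],o['wrist_torque'],o['qpos'],goal(*pose(103,*PR(103))))
b=cv2.resize(im2[70:300,200:460],None,fx=1.4,fy=1.4)
c=np.vstack([im[:260],np.pad(b,((0,0),(0,640-b.shape[1]),(0,0)))]);cv2.imwrite('pics/c5.png',c);print(c.shape)
E
```

```text
[0.6874291  0.0351564  0.12029006] [ 0.04969562 -0.0005141   0.12029006] [179.91394903 -48.10268651  25.76664009] [ 1.61504472 -0.42765296  2.20136831] [-0.39123972  0.43739154 -0.05059086] [-30.17828042   9.62905431  40.05424802 125.17038872 -85.04330437
  29.97024614  14.72873432] (array([-0.22, -0.05,  0.05]), array([ 0.03, -0.1 ,  0.05]))
(582, 640, 3)
```

View pics/c5.png

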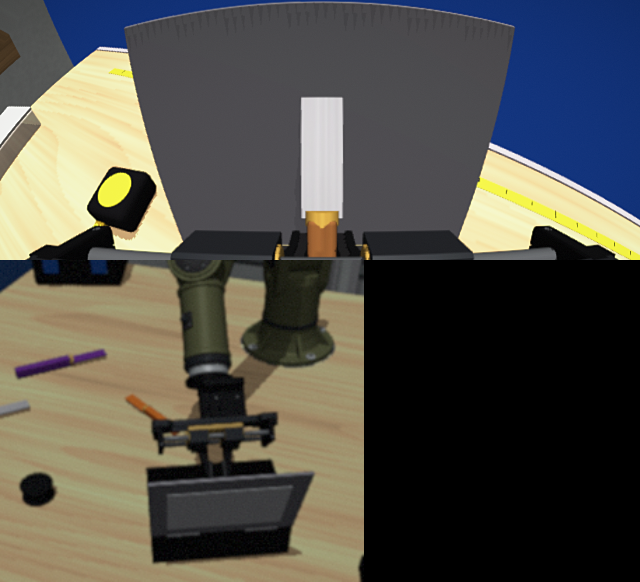

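```bash
cat >> h.py <<'E'
def fw(K,p):
    T=np.array(K['cam_to_world']); c=T[:3,:3].T@(np.array(p)-T[:3,3]); th=np.arccos(c[2]/np.linalg.norm(c)); n=np.hypot(*c[:2]); return np.round([K['cx']+K['fx']*th*c[0]/n,K['cy']+K['fx']*th*c[1]/n],1)
E
python3 - <<'E'
from traj import *
K=env.calibration('wrist');S=env.calibration('scene')
for th in (80,85,90,95,100,105,108):
    t=np.radians(th);q=lambda s:b2w(.077-.165*np.cos(t),s*.11,.07+.165*np.sin(t))
    print(th,fw(K,q(1)),fw(K,q(-1)),np.round(w2px(S,q(1))),np.round(w2px(S,q(-1))))
E
```

```text
80 [ 35.  114.5] [607.7 115.1] [412. 190.] [302. 198.]
85 [50.8 87.5] [591.9  88. ] [414. 194.] [302. 202.]
90 [67.4 66.1] [575.3  66.5] [416. 198.] [302. 206.]
95 [84.  49.8] [558.8  50.2] [418. 203.] [303. 211.]
100 [99.9 38.1] [542.9  38.5] [420. 209.] [303. 217.]
105 [114.8  30.3] [528.1  30.7] [422. 215.] [304. 223.]
108 [123.1  27.2] [519.8  27.5] [423. 219.] [304. 227.]
```

```bash
python3 - <<'E'
from traj import *
print(goal(b2w(-.02,0,.15),f(M['yaw'],48)),goal(b2w(-.11,0,.2),f(M['yaw'])))
E
```

```text
(array([-2.44, -0.05, -7.17]), array([ 0.03, -0.1 ,  0.05])) (array([ -4.73,  -0.05, -17.21]), array([ 5.00e-02, -4.81e+01,  4.00e-02]))
```

Request:
send_rows --series '[{"travel":[-1.2,0,-3.6],"dr":[0,0,0],"claw":1.2},{"travel":[-2.4,0,-7.2],"dr":[0,0,0],"claw":1.2},{"travel":[-3.2,0,-10],"dr":[0,-7,0],"claw":1.2},{"travel":[-4,0,-13.5],"dr":[0,-14,0],"claw":1.2},{"travel":[-4.7,0,-17.2],"dr":[0,-48,0],"claw":1.2},{"travel":[-4.7,0,-17.2],"dr":[0,-48,0],"claw":1.2},{"travel":[-4.7,0,-17.2],"dr":[0,-48,0],"claw":1.2},{"travel":[-4.7,0,-17.2],"dr":[0,-48,0],"claw":1.2},{"travel":[-4.7,0,-17.2],"dr":[0,-48,0],"claw":1.2},{"travel":[-4.7,0,-17.2],"dr":[0,-48,0],"claw":1.2},{"travel":[-4.7,0,-17.2],"dr":[0,-48,0],"claw":1.2}]'

```text
time_s: 9.75
tool_pos: [0.5433, -0.0339, 0.2008]
tool_rot: [179.9, 0.2, 25.7]
force: [-0.3, -0.6, -0.5]
grip_width: 0.0156
```

```bash
python3 - <<'E'
from traj import *
im,K=snap('wrist','w6.png')
o=env.get_obs();print(o['time_s'],o['tool_pos'],w2b(o['tool_pos']),o['tool_rot'],o['qpos'])
print(goal([.49,-.338,.15],f(-11)))
E
```

```text
9.8 [ 0.54585598 -0.02988289  0.19794572] [-0.10607806  0.00224614  0.19794572] [179.80327031   0.59484882  26.04235723] [-22.53185757   6.95607497  24.55658226 100.42870434  -2.53475591
  73.68812762 -61.35903136]
(array([-18.5 ,  25.21,   5.07]), array([ 0.38,  0.51, 37.04]))
```

View pics/w6.png

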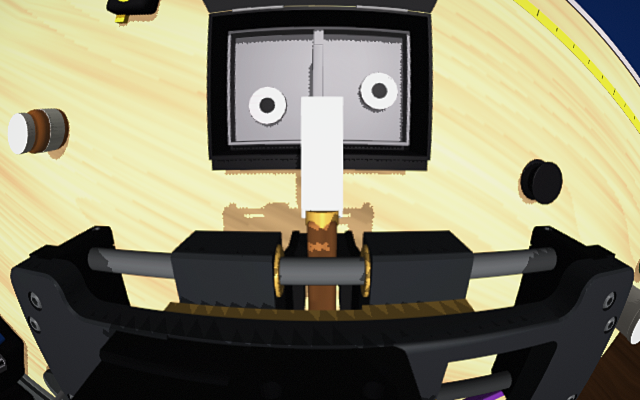

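Request:
send_rows --series '[{"travel":[-18.5,25.2,5],"dr":[0.2,0.3,37],"claw":1.2},{"travel":[-18.5,25.2,5],"dr":[0.2,0.3,37],"claw":1.2},{"travel":[-18.5,25.2,5],"dr":[0.2,0.3,37],"claw":1.2},{"travel":[-18.5,25.2,5],"dr":[0.2,0.3,37],"claw":1.2},{"travel":[-18.5,25.2,5],"dr":[0.2,0.3,37],"claw":1.2},{"travel":[-18.5,25.2,5],"dr":[0.2,0.3,37],"claw":1.2},{"travel":[-18.5,25.2,5],"dr":[0.2,0.3,37],"claw":1.2},{"travel":[-18.5,25.2,5],"dr":[0.2,0.3,37],"claw":1.2},{"travel":[-18.5,25.2,5],"dr":[0.2,0.3,37],"claw":1.2},{"travel":[-18.5,25.2,5],"dr":[0.2,0.3,37],"claw":1.2},{"travel":[-18.5,25.2,5],"dr":[0.2,0.3,37],"claw":1.2}]'

```text
time_s: 10.72
tool_pos: [0.4855, -0.3401, 0.1487]
tool_rot: [-179.7, -0.2, -11.2]
force: [0.4, 0.2, -1.6]
grip_width: 0.0156
```

```bash
python3 - <<'E'
from traj import *
o=env.get_obs();print(o['time_s'],o['tool_pos'],o['tool_rot'])
print(goal([.49,-.338,.0055],f(-11)))
E
```

```text
10.7167 [ 0.48552611 -0.3401166   0.14871796] [-179.67121182   -0.20590964  -11.24522067]
(array([ 0.35, -0.21, 14.32]), array([-0.33, -0.21, -0.24]))
```

Request:
send_rows --series '[{"travel":[0,0,3],"dr":[-0.3,-0.2,0],"claw":1.2},{"travel":[0,0,6],"dr":[-0.3,-0.2,0],"claw":1.2},{"travel":[0,0,9],"dr":[-0.3,-0.2,0],"claw":1.2},{"travel":[0,0,11],"dr":[-0.3,-0.2,0],"claw":1.2},{"travel":[0,0,12.5],"dr":[-0.3,-0.2,0],"claw":1.2},{"travel":[0,0,13.3],"dr":[-0.3,-0.2,0],"claw":1.2},{"travel":[0,0,13.8],"dr":[-0.3,-0.2,0],"claw":1.2},{"travel":[0,0,13.8],"dr":[-0.3,-0.2,0],"claw":1.2},{"travel":[0,0,13.8],"dr":[-0.3,-0.2,0],"claw":1.2}]'

```text
time_s: 11.47
tool_pos: [0.4869, -0.3403, 0.0119]
tool_rot: [180.0, -0.1, -11.2]
force: [0.3, -0.4, -1.3]
grip_width: 0.0152
```

```bash
python3 - <<'E'
from traj import *
o=env.get_obs();print(o['time_s'],o['tool_pos'],o['tool_rot'],o['force'])
print(goal([.49,-.338,.0055],f(-11)))
E
```

```text
11.4667 [ 0.4868637  -0.34033135  0.01191073] [ 1.79975566e+02 -1.03562617e-01 -1.12161661e+01] [ 0.31531855 -0.38609857 -1.25714225]
(array([ 0.26, -0.29,  0.64]), array([ 0.02, -0.1 , -0.22]))
```

Lower the last bit gently, easing the grip force so that the tool settles, then open.

Request:
send_rows --series '[{"travel":[0,0,0.2],"dr":[0,0,0],"claw":1.2},{"travel":[0,0,0.4],"dr":[0,0,0],"claw":1.2},{"travel":[0,0,0.6],"dr":[0,0,0],"claw":1.2},{"travel":[0,0,0.7],"dr":[0,0,0],"claw":1.2},{"travel":[0,0,0.7],"dr":[0,0,0],"claw":1.2}]'

```text
time_s: 11.88
tool_pos: [0.4866, -0.341, 0.0067]
tool_rot: [-179.9, -0.1, -11.3]
force: [-4.9, 3.3, 14.6]
grip_width: 0.0152
```

Request:
send_rows --series '[{"travel":[0,0,0],"dr":[0,0,0],"claw":1.2},{"travel":[0,0,0],"dr":[0,0,0],"claw":1.2},{"travel":[0,0,0.1],"dr":[0,0,0],"claw":1.2},{"travel":[0,0,0.1],"dr":[0,0,0],"claw":1.2}]' --grip_force 4

```text
time_s: 12.22
tool_pos: [0.4863, -0.3411, 0.0035]
tool_rot: [180.0, -0.1, -11.3]
force: [-0.5, 0.3, 4.5]
grip_width: 0.0157
```

Request:
send_rows --series '[{"travel":[0,0,0],"dr":[0,0,0],"claw":2.2},{"travel":[0,0,0],"dr":[0,0,0],"claw":3},{"travel":[0,0,0],"dr":[0,0,0],"claw":6},{"travel":[0,0,0],"dr":[0,0,0],"claw":6},{"travel":[0,0,0],"dr":[0,0,0],"claw":6},{"travel":[0,0,0],"dr":[0,0,0],"claw":6},{"travel":[0,0,-4],"dr":[0,0,0],"claw":6},{"travel":[0,0,-8],"dr":[0,0,0],"claw":6},{"travel":[0,0,-12],"dr":[0,0,0],"claw":6},{"travel":[0,0,-16],"dr":[0,0,0],"claw":6},{"travel":[0,0,-20],"dr":[0,0,0],"claw":6}]'

```text
time_s: 13.13
tool_pos: [0.4854, -0.3404, 0.205]
tool_rot: [180.0, -0.0, -11.3]
force: [0.7, -0.0, -0.3]
grip_width: 0.06
```

```bash
python3 - <<'E'
from traj import *
o=env.get_obs();print(o['time_s'],o['tool_pos'],o['tool_rot'],o['force'])
print(goal(b2w(-.02,0,.22),f(M['yaw'])))
E
```

```text
13.1333 [ 0.48539639 -0.34041877  0.20497973] [ 1.79991389e+02 -2.72518028e-02 -1.12991196e+01] [ 0.6551596  -0.01490319 -0.26667283]
(array([  6.86, -36.64,  -1.5 ]), array([ 2.000e-02, -2.000e-02, -3.699e+01]))
```

Request:
send_rows --series '[{"travel":[1.2,-36.6,-2],"dr":[0,0,-37],"claw":6},{"travel":[1.2,-36.6,-2],"dr":[0,0,-37],"claw":6},{"travel":[1.2,-36.6,-2],"dr":[0,0,-37],"claw":6},{"travel":[1.2,-36.6,-2],"dr":[0,0,-37],"claw":6},{"travel":[1.2,-36.6,-2],"dr":[0,0,-37],"claw":6},{"travel":[1.2,-36.6,-2],"dr":[0,0,-37],"claw":6},{"travel":[1.2,-36.6,-2],"dr":[0,0,-37],"claw":6},{"travel":[1.2,-36.6,-2],"dr":[0,0,-37],"claw":6},{"travel":[1.2,-36.6,-2],"dr":[0,0,-37],"claw":6},{"travel":[1.2,-36.6,-2],"dr":[0,0,-37],"claw":6},{"travel":[1.2,-36.6,-2],"dr":[0,0,-37],"claw":6}]'

```text
time_s: 14.05
tool_pos: [0.5692, 0.0191, 0.2226]
tool_rot: [180.0, 0.0, 26.0]
force: [-0.2, -0.5, -0.0]
grip_width: 0.0599
```

```bash
python3 - <<'E'
from traj import *
im,K=snap('wrist','w7.png');im2,_=snap('top','t7.png');o=env.get_obs();print(o['time_s'],o['tool_pos'],w2b(o['tool_pos']),o['tool_rot'])
print([fw(K,b2w(x,y,.064)) for x,y in((-.035,-.005),(-.035,.005),(.035,-.005),(.035,.005))])
b=cv2.convertScaleAbs(cv2.resize(im2[110:240,240:430],None,fx=2,fy=2),alpha=1.5)
c=np.vstack([im[:260],np.pad(b,((0,0),(0,640-b.shape[1]),(0,0)))]);cv2.imwrite('pics/c7.png',c);print(c.shape)
E
```

```text
14.15 [0.56896306 0.01487084 0.2227578 ] [-0.06585454  0.03255954  0.2227578 ] [1.79935400e+02 3.82201888e-02 2.56613813e+01]
[array([361.3, 163.5]), array([351.8, 163.3]), array([362.6,  96.6]), array([352.9,  96.3])]
(520, 640, 3)
```

View pics/c7.png

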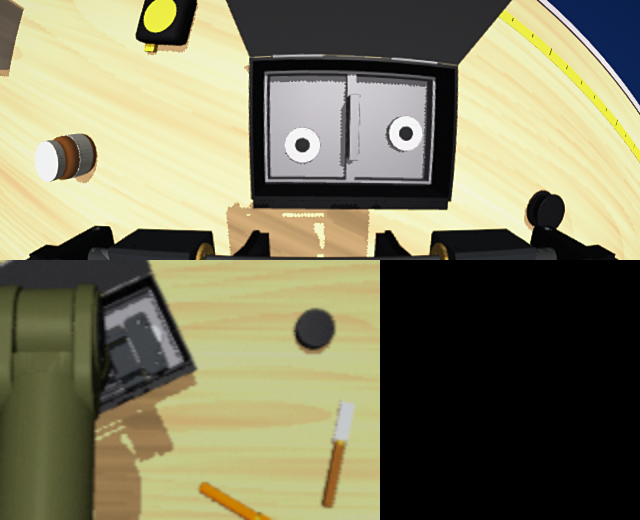

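```bash
python3 - <<'E'
from traj import *
print(goal(b2w(.001,.001,.036),f(M['yaw'])))
E
```

```text
(array([ 6.7 ,  3.13, 18.67]), array([ 0.06,  0.04, -0.03]))
```

Request:
send_rows --series '[{"travel":[3.4,1.6,0],"dr":[0,0,0],"claw":6},{"travel":[6.7,3.1,2],"dr":[0,0,0],"claw":6},{"travel":[6.7,3.1,5],"dr":[0,0,0],"claw":6},{"travel":[6.7,3.1,8.5],"dr":[0,0,0],"claw":6},{"travel":[6.7,3.1,12],"dr":[0,0,0],"claw":6},{"travel":[6.7,3.1,15],"dr":[0,0,0],"claw":6},{"travel":[6.7,3.1,17],"dr":[0,0,0],"claw":6},{"travel":[6.7,3.1,18.2],"dr":[0,0,0],"claw":6},{"travel":[6.7,3.1,18.7],"dr":[0,0,0],"claw":6},{"travel":[6.7,3.1,18.7],"dr":[0,0,0],"claw":6},{"travel":[6.7,3.1,18.7],"dr":[0,0,0],"claw":6}]'

```text
time_s: 15.07
tool_pos: [0.6441, 0.0164, 0.0374]
tool_rot: [179.9, -0.1, 25.7]
force: [0.7, -0.1, 0.4]
grip_width: 0.0602
```

```bash
python3 - <<'E'
from traj import *
o=env.get_obs();print(o['time_s'],w2b(o['tool_pos']),o['tool_rot'],o['force'],goal(b2w(.001,.001,.036),f(M['yaw'])))
E
```

```text
15.0667 [0.00248444 0.00134372 0.03739762] [ 1.79918250e+02 -1.18254549e-01  2.56588569e+01] [ 0.66954043 -0.0936752   0.43178909] (array([-0.15,  0.03,  0.14]), array([ 0.08, -0.12, -0.03]))
```

Close firmly, then lift slowly a little.

Request:
send_rows --series '[{"travel":[0,0,0.1],"dr":[0,0,0],"claw":0.6},{"travel":[0,0,0.1],"dr":[0,0,0],"claw":0.6},{"travel":[0,0,0.1],"dr":[0,0,0],"claw":0.6},{"travel":[0,0,0.1],"dr":[0,0,0],"claw":0.6},{"travel":[0,0,0.1],"dr":[0,0,0],"claw":0.6},{"travel":[0,0,0.1],"dr":[0,0,0],"claw":0.6},{"travel":[0,0,0.1],"dr":[0,0,0],"claw":0.6},{"travel":[0,0,0.1],"dr":[0,0,0],"claw":0.6},{"travel":[0,0,0.1],"dr":[0,0,0],"claw":0.6},{"travel":[0,0,0.1],"dr":[0,0,0],"claw":0.6},{"travel":[0,0,0.1],"dr":[0,0,0],"claw":0.6},{"travel":[0,0,0.1],"dr":[0,0,0],"claw":0.6}]' --grip_force 40

```text
time_s: 16.07
tool_pos: [0.643, 0.0174, 0.0349]
tool_rot: [180.0, -0.0, 25.7]
force: [-0.8, 0.9, 0.6]
grip_width: 0.0099
```

Request:
send_rows --series '[{"travel":[0,0,-0.2],"dr":[0,0,0],"claw":0.6},{"travel":[0,0,-0.5],"dr":[0,0,0],"claw":0.6},{"travel":[0,0,-0.9],"dr":[0,0,0],"claw":0.6},{"travel":[0,0,-1.4],"dr":[0,0,0],"claw":0.6},{"travel":[0,0,-2],"dr":[0,0,0],"claw":0.6},{"travel":[0,0,-2.7],"dr":[0,0,0],"claw":0.6},{"travel":[0,0,-3.4],"dr":[0,0,0],"claw":0.6},{"travel":[0,0,-4.2],"dr":[0,0,0],"claw":0.6},{"travel":[0,0,-5],"dr":[0,0,0],"claw":0.6},{"travel":[0,0,-5.8],"dr":[0,0,0],"claw":0.6},{"travel":[0,0,-6.6],"dr":[0,0,0],"claw":0.6},{"travel":[0,0,-7.4],"dr":[0,0,0],"claw":0.6}]'

```text
time_s: 17.07
tool_pos: [0.6431, 0.0172, 0.1099]
tool_rot: [180.0, -0.0, 25.7]
force: [0.6, 0.5, -2.3]
grip_width: 0.0101
```

Request:
send_rows --series '[{"travel":[0,0,-0.8],"dr":[0,0,0],"claw":0.6},{"travel":[0,0,-1.6],"dr":[0,0,0],"claw":0.6},{"travel":[0,0,-2.4],"dr":[0,0,0],"claw":0.6},{"travel":[0,0,-3.3],"dr":[0,0,0],"claw":0.6},{"travel":[0,0,-4.2],"dr":[0,0,0],"claw":0.6},{"travel":[0,0,-5.1],"dr":[0,0,0],"claw":0.6},{"travel":[0,0,-6],"dr":[0,0,0],"claw":0.6},{"travel":[0,0,-6.9],"dr":[0,0,0],"claw":0.6},{"travel":[0,0,-7.7],"dr":[0,0,0],"claw":0.6},{"travel":[0,0,-8.4],"dr":[0,0,0],"claw":0.6},{"travel":[0,0,-8.9],"dr":[0,0,0],"claw":0.6},{"travel":[0,0,-9.2],"dr":[0,0,0],"claw":0.6}]'

```text
time_s: 18.07
tool_pos: [0.6433, 0.0173, 0.2019]
tool_rot: [180.0, -0.1, 25.7]
force: [-0.3, -0.2, -2.8]
grip_width: 0.0098
```

```bash
python3 - <<'E'
from traj import *
im,K=snap('wrist','w8.png');im2,_=snap('scene','s8.png');o=env.get_obs();print(o['time_s'],o['tool_pos'],w2b(o['tool_pos']),o['tool_rot'],o['force'],o['wrist_torque'],o['grip_width'])
b=cv2.convertScaleAbs(cv2.resize(im2[90:300,180:540],(640,373))[:300],alpha=1.3)
c=np.vstack([im[:290],b]);cv2.imwrite('pics/c8.png',c)
E
```

```text
18.1667 [0.64324225 0.01726074 0.20148315] [0.0021187  0.00251376 0.20148315] [ 1.79960446e+02 -4.89228168e-02  2.57251671e+01] [ 0.01095418 -0.59619777 -2.02874367] [-0.08663509  0.15629431  0.00169445] 0.00974126020100085
```

View pics/c8.png

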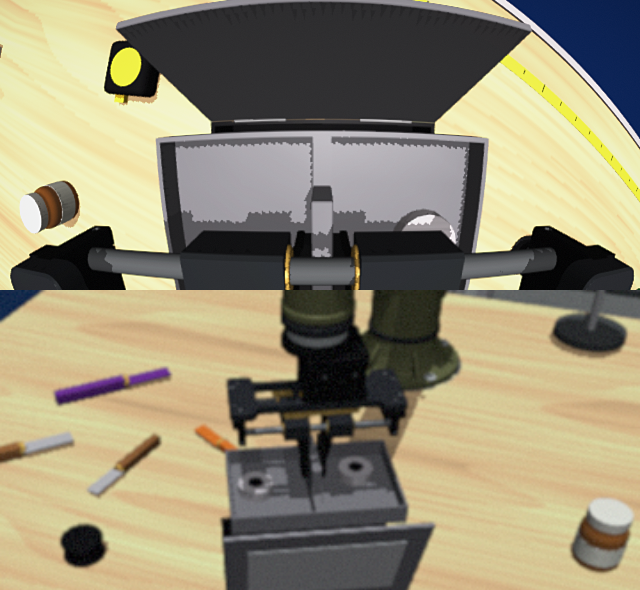

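Request:
send_rows --series '[{"travel":[0,0,0],"dr":[0,0,0],"claw":0.6},{"travel":[0,0,0],"dr":[0,0,0],"claw":0.6},{"travel":[0,0,0],"dr":[0,0,0],"claw":0.6},{"travel":[0,0,0],"dr":[0,0,0],"claw":0.6},{"travel":[0,0,0],"dr":[0,0,0],"claw":0.6},{"travel":[0,0,0],"dr":[0,0,0],"claw":0.6}]'

```text
time_s: 18.67
tool_pos: [0.6429, 0.0172, 0.2008]
tool_rot: [180.0, 0.0, 25.7]
force: [0.8, -0.4, -2.6]
grip_width: 0.0098
```

```bash
python3 - <<'E'
from traj import *
K=env.calibration('wrist');o=env.get_obs();print(o['time_s'],o['tool_pos'],o['tool_rot'],np.abs(o['joint_velocities']).max(),o['grip_width'])
for dz in(-.004,0,.004): print(dz,[fw(K,b2w(.067,.002+s*.1,.1946+dz)) for s in(1,-1)])
S=env.calibration('scene')
print([np.round(w2px(S,b2w(x,y,.1946)),1) for x,y in((.067,.102),(.067,-.098),(-.063,.102),(-.063,-.098))])
E
```

```text
18.6667 [0.64292219 0.0172449  0.20077384] [1.79979423e+02 9.83240788e-03 2.57192494e+01] 0.14407989199059576 0.009762800275298005
-0.004 [array([158.5, 139.1]), array([486.9, 139.5])]
0 [array([155.3, 139.5]), array([490.1, 140. ])]
0.004 [array([152., 140.]), array([493.4, 140.5])]
[array([408.7, 210.9]), array([309.1, 218. ]), array([394.7, 173.2]), array([305.6, 179.2])]
```

```bash
python3 -c "
from cell import env
print(env.sign_off())"
```

```text
the job is handed in; nothing more can be done
None
```

The job is done and handed in at about 19 s of robot time, well under the 72 s limit.

**Lid:** I took the smaller wooden-handled tool, slid its blade about 1 cm into the slot under the lid lip and levered the lid up with it. The lid stands at about 105–108°, and it stayed there after the blade came away.

**Tool:** I set it down flat about where it had been lying and only then released it. Wrist force at touchdown was about 15 N.

**Tray:** I gripped it by the plate with 40 N and lifted it. Its underside is about 10 cm above the rim, worked out from the arm's height change (0.166 m). The arm was still, and the gripper was level within 0.1°.

**Last checks:**
- **Discs:** the scene picture after the lift shows both in the tray.
- **Other objects:** the last pictures show the jar, spool and tape standing, and nothing went near them. I did not re-measure their positions.
- **Small disagreement:** the tray's far edge in the wrist picture looked about 2 mm lower than expected. That could be a tilt of up to about 2°, but it is within the camera's calibration error, so I left it.

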